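# Hang the forked gauge in the gauge cabinet

### The job

Two hand gauges stand in the wooden rack. Take the one whose lower end is forked and put it away in the gauge cabinet: reach in through the opening in its top and hang the gauge by its eye on the hook inside, so that it hangs free and upright when you let go. Do not knock the cabinet with the gauge or the gripper, and leave the other gauge standing in the rack.

Things in the scene. Friction and masses are not known exactly. Their poses are not given: they have to be found in the camera images.
- fork_gauge_grip (a point): Gauge to hang, upright, 150 g; point: centre of its black grip (y 26, x 16, z 48 mm). Below it a closed eye of 8 mm bar, 52 wide, open along x: opening 36 wide in y, 30 to 72 mm below the point, gable-shaped above 46. Then a plate 60 wide (y), 8 thick, forked: two 15 mm prongs, 30 mm gap, ending 134 mm below. Foot stands loose in a rack slot 20 deep (rack 28 high): draw it straight up.
- blade_gauge_grip (a point): The other gauge, to be left alone; point: centre of its grip. Same grip, eye, sizes and axes as the first (both are the same after half a turn), but its lower plate is solid, without the fork gap. It stands in the same wooden rack, 100 mm beside the first along y; either gauge may stand in either slot.
- hook: Steel hook on the cabinet's inner back wall; origin: top of its level 6 mm bar, where the eye shall rest, 119 mm above the worktop. +x: to the back (screw plate, face 43 mm away); -x: to the free tip, turned up 10 mm above the bar's top, ending 35 mm away. y sideways, z up. Pass the eye over the tip along +x, then lower. When the gauge hangs, its grip's centre is 30 mm above this origin.
- cabinet: Grey fixed sheet-metal cabinet, 184 (x) by 206 (y) by 158 mm high, closed sides; in its top an opening 148 (x) by 170 mm (y), centred, inside an 18 mm flange. Origin: centre of its underside; louvred front at -x, z up. The hook has the same axes; its origin lies 43 mm behind the centre (+x) and up to 15 mm to either side. A tall lamp stands 0.6 m ahead and 0.3 m left of the robot: go round it.

How it is judged:
At the end, for the whole second after the job is handed in: The forked gauge hangs by its eye on the bar of the hook, behind the upturned tip, carried by the hook, upright within 17 degrees, its grip's centre within 15 mm sideways of the bar and 18 to 37 mm above it, released and at rest; the solid gauge still stands in the rack within 20 mm of its place (x of fork_gauge_grip in the frame of hook between -0.04 and 0.045 m and y of fork_gauge_grip in the frame of hook between -0.015 and 0.015 m and z of fork_gauge_grip in the frame of hook between 0.018 and 0.037 m and angle between fork_gauge_grip's own z axis and vertical below 0.3 rad and contact force between fork_gauge and hook above 0.4 N and linear speed of fork_gauge below 0.05 m/s and distance of blade_gauge_grip from where it was at the start of the episode below 0.02 m); the robot touches nothing.
It fails at once if the cabinet is knocked (more than 2 N) (contact force between cabinet and anything else above 2 N).
It fails at once if the other gauge is disturbed (moved more than 20 mm) (distance of blade_gauge_grip from where it was at the start of the episode above 0.02 m).
It also fails if it takes over 45 s, if anything falls off the work surface, if the arm or the gripper's body presses on something with over 40 N, if the wrist force passes 120 N, or if a joint passes its speed limit or range.

### The arm

A 6-joint arm with a two-finger parallel gripper is mounted at the origin on a cart in front of the work surface, level with it; the furniture and walls round the work are solid. World frame = base frame: x ahead of the robot, y to its left, z up, the work surface at z = 0. Lengths are in m, angles in rad, forces in N, time in s.
With the tool pointing down it reaches from about 0.3 to 0.875 m from the base axis. Payload 4.2 kg.
Tool frame: the origin (TCP) lies at the very end of the fingers, on their centre line; the grasp point (between the pads) lies 19 mm behind it (env.grasp_offset is the distance from the TCP to the grasp point, in m); z points along the fingers, y is the direction in which the jaws open and shut (so a half turn about z gives the same grasp; the last joint's range is limited). The gripper opens to 85 mm and grips with 20 to 120 N. Pads are 22 mm wide; open, the fingers measure 114 mm over their backs; the gripper's body (76 mm by 85 mm) begins 54 mm behind the grasp point. The pads swing forward as they close: fully open they stand 13 mm farther back than shut.
Start: joints at [1.329, 0.32, 1.565, -0, 1.257, -0.02], TCP at [0.126, 0.561, 0.231] pointing down, gripper open.
Joint ranges: [-3.11, 3.11], [-0.84, 2.01], [0.21, 2.61], [-1.34, 4.49], [0.05, 2.63], [-2.56, 2.56]. Speed limits (rad/s): [2.57, 2.57, 3.14, 3.14, 3.14, 3.14].

### API

Orientations are given as [roll, pitch, yaw] about the fixed x, y, z axes, in that order (R = Rz(yaw) Ry(pitch) Rx(roll)).
In Python, from station import env gives the robot as it stands.
- The arm moves only by the tool play_rows, never from a script. Its argument "rows" is text: rows parted by semicolons, each of 7 numbers parted by spaces: the finger opening in cm, from 0 to 8.54, then the shift along the tool's x, y, z in cm, then the turn, a rotation vector about the tool's x, y, z in rad. A call has 1 to 20 rows; each row is the pose to reach, as a shift and turn from the pose measured when the call began, along the tool's axes at that moment; what a row does not reach only later rows make up. A row lasts 1/12 s, in which the tool goes at most 41.7 mm and 7.16 degrees, less where a joint would pass 70% of its speed; a pose out of reach is approached as far as the arm can. A call with a gripper value outside its range is refused whole. The fingers move at their own pace and stop on an object; "force" is the grip in N (left out, the last holds). Time passes only in rows, so rows that repeat a pose let the fingers close. It gives the time, the measured TCP pose, the force and the opening at its end, in the units of the state.
- env.state(): the state, without advancing time (a new reading comes with each control period).
- env.get_image(name): name is "scene" or "side" or "wrist"; returns a dict with "frame" (420x560x3 uint8, red, green, blue), "fovy" (degrees; the focal length in pixels is half the picture's height over the tangent of half this angle, whatever the lens; pixels are square), "cx", "cy" (the principal point, pixels), "extrinsics" (4x4, takes a point from camera to world coordinates). Camera axes: x right, y up, looking along -z (the intrinsics and any distortion apply to the point x, -y, -z); pixel columns grow to the right and rows downward; lengths in m; the calibration is good to about 2 mm. A picture is of the moment at which its call begins. There is no depth.
- env.hand_in(): hands the job in, once; it reports no verdict.
Trained networks look in a picture, given as the dict that the camera call returned (one of the last four; its "shot" number tells which), for a name from the list of things; names that differ only in an ending like _2 or _b are one class to them, and where a whole thing is asked for, a point or a joint stands for the part that bears it (a point fixed in the world has none). Each returns a list of dicts, best first, with "p" (0 to 1); they miss things now and then, are a little off and sometimes report something else, mostly with a low value. They report only what shows in the picture. A call takes as long as a camera call.
- env.trace(picture, query): "region" (420x560 bool, what is visible of it) and "box" ([left, top, right, bottom] in pixels, round what is visible of it).
The state is a dict: "time": time; "joint_pos": joint angles; "qvel": joint speeds; "tau": joint torques, N m; "tcp_pos": TCP position; "ee_rot": TCP orientation; "force": force on the tool from outside, world axes, zero at the start; "moment": the same for the moment, N m; "grip_width": finger opening in m.
Only numpy, scipy, OpenCV 4.12 (cv2) and the standard library are available. Lean on these libraries where they do the work, as an engineer would, in place of code of your own. Each camera call takes 0.05 s, during which the arm holds its last target.

## Working session

There is one attempt and no reset: what is moved stays moved. The work goes in short steps, Python scripts to look and compute and a tool call to move; the robot and the scene stay as the last step left them, time stands still between calls to the robot, and variables do not carry over. Pictures are saved under pics/ and viewed, and the job is handed in when it is done.

Besides the shell and the picture viewer there is one more tool, called after "Call:" as name(argument=value, ...), one argument or row to a line, values as JSON. play_rows: Moves the arm, as the interface text tells. Its arguments: {"type":"object","properties":{"rows":{"type":"string"},"force":{"type":"number"}},"required":["rows"]}

```bash
ls; mkdir -p pics
cat > h.py <<'E'
import numpy as np, cv2
from station import env
def save(p,name): cv2.imwrite('pics/'+name,cv2.cvtColor(p['frame'],cv2.COLOR_RGB2BGR))
def proj(p,P):
    E=np.array(p['extrinsics']);c=(np.asarray(P)-E[:3,3])@E[:3,:3]
    f=210/np.tan(np.radians(p['fovy'])/2)
    return np.stack([p['cx']+f*c[...,0]/-c[...,2],p['cy']+f*(-c[...,1])/-c[...,2]],-1)
def ray(p,u,v):
    E=np.array(p['extrinsics']);f=210/np.tan(np.radians(p['fovy'])/2)
    d=E[:3,:3]@np.array([(u-p['cx'])/f,-(v-p['cy'])/f,-1]);return E[:3,3],d/np.linalg.norm(d)
def onz(p,u,v,z):
    o,d=ray(p,u,v);return o+d*(z-o[2])/d[2]
E
python3 - <<'E'
from h import *
for n in ['scene','side','wrist']:
    p=env.get_image(n);save(p,n+'0.png')
    print(n,[k for k in p],p['fovy'],p['cx'],p['cy'],np.round(p['extrinsics'],4).tolist(), {k:p[k] for k in p if k not in('frame','extrinsics')})
    for q in ['fork_gauge_grip','blade_gauge_grip','hook','cabinet']:
        print(q,[(round(r['p'],2),r['box'],int(r['region'].sum())) for r in env.trace(p,q)][:3])
print(env.state())
E
```

```text
pics
scene ['frame', 'fovy', 'cx', 'cy', 'extrinsics', 'shot'] 56.727324957096414 276.55113629163867 207.86574923002192 [[-0.7261, 0.585, -0.3614, 0.2452], [-0.6876, -0.6168, 0.383, 0.0631], [0.0012, 0.5266, 0.8501, 0.8357], [0.0, 0.0, 0.0, 1.0]] {'fovy': 56.727324957096414, 'cx': 276.55113629163867, 'cy': 207.86574923002192, 'shot': 1}
fork_gauge_grip []
blade_gauge_grip [(0.66, [303.8, 174.9, 321.9, 218.4], 541)]
hook [(0.49, [204.3, 232.1, 233.1, 266.5], 234)]
cabinet []
side ['frame', 'fovy', 'cx', 'cy', 'extrinsics', 'shot'] 49.25128768305501 281.2020934250308 212.9189354522774 [[-0.5058, 0.5734, -0.6445, -0.0287], [-0.8626, -0.3271, 0.3859, 0.0981], [0.0105, 0.7511, 0.6601, 0.718], [0.0, 0.0, 0.0, 1.0]] {'fovy': 49.25128768305501, 'cx': 281.2020934250308, 'cy': 212.9189354522774, 'shot': 2}
fork_gauge_grip [(0.57, [356.8, 173.5, 383.0, 226.6], 741)]
blade_gauge_grip [(0.66, [317.9, 184.4, 345.6, 245.7], 867)]
hook [(0.73, [202.8, 216.6, 221.4, 250.4], 231)]
cabinet [(0.72, [150.7, 195.8, 298.4, 346.5], 15510)]
wrist ['frame', 'fovy', 'cx', 'cy', 'extrinsics', 'shot'] 64.7945045
[... 268 characters left out ...]
auge_grip []
blade_gauge_grip []
hook []
cabinet []
{'time': 0.75, 'joint_pos': array([ 1.32900382e+00,  3.19541148e-01,  1.56452260e+00,  3.25504821e-06,
        1.25744550e+00, -2.00059791e-02]), 'qvel': array([ 0.00010032,  0.001117  ,  0.00084787, -0.00027881, -0.00064472,
        0.00015804]), 'tau': array([ 1.01160578e-03, -4.15333414e+01, -2.34401733e+01,  1.33513445e-04,
        1.65210927e-04, -2.32368723e-05]), 'tcp_pos': array([0.12648208, 0.56089983, 0.23136299]), 'ee_rot': array([ 3.14150920e+00, -1.42737006e-06,  2.91980513e+00]), 'force': array([ 0.60018476, -0.688022  , -0.08931776]), 'moment': array([-0.0237942 , -0.02927138,  0.03959877]), 'grip_width': 0.08555060399029003}
```

View pics/scene0.png

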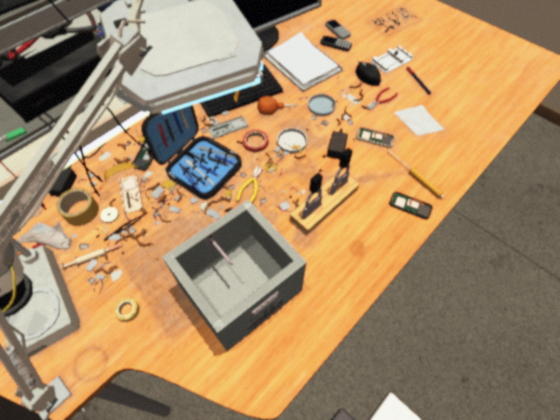

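View pics/side0.png

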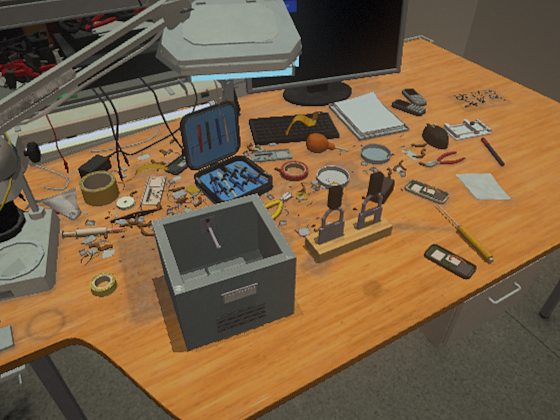

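View pics/wrist0.png

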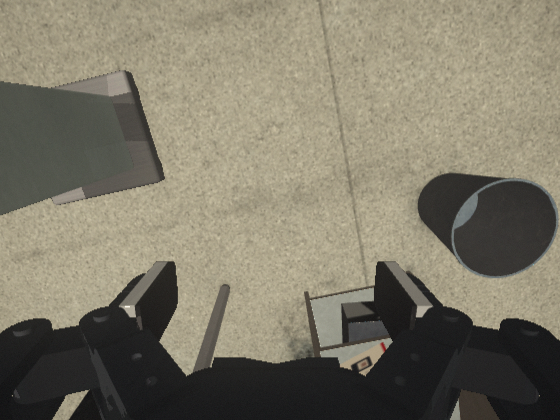

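Run:
```python
import cv2
a=cv2.imread('pics/side0.png')[165:265,290:400];b=cv2.imread('pics/scene0.png')[140:230,285:365]
cv2.imwrite('pics/z1.png',cv2.resize(a,None,fx=6,fy=6,interpolation=cv2.INTER_CUBIC));cv2.imwrite('pics/z2.png',cv2.resize(b,None,fx=6,fy=6,interpolation=cv2.INTER_CUBIC))
a=cv2.imread('pics/side0.png')[185:355,140:310];b=cv2.imread('pics/scene0.png')[195:350,155:315]
cv2.imwrite('pics/z3.png',cv2.resize(a,None,fx=3.5,fy=3.5,interpolation=cv2.INTER_CUBIC));cv2.imwrite('pics/z4.png',cv2.resize(b,None,fx=3.5,fy=3.5,interpolation=cv2.INTER_CUBIC))
```

```text
(no output)
```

View pics/z1.png

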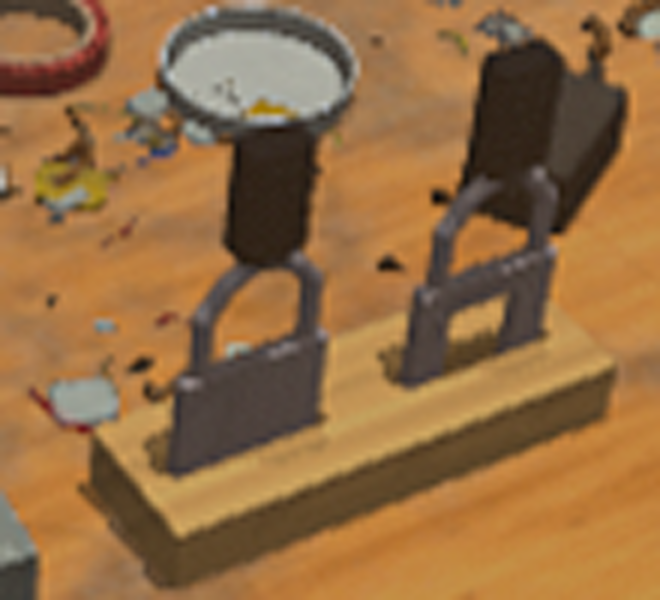

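View pics/z2.png

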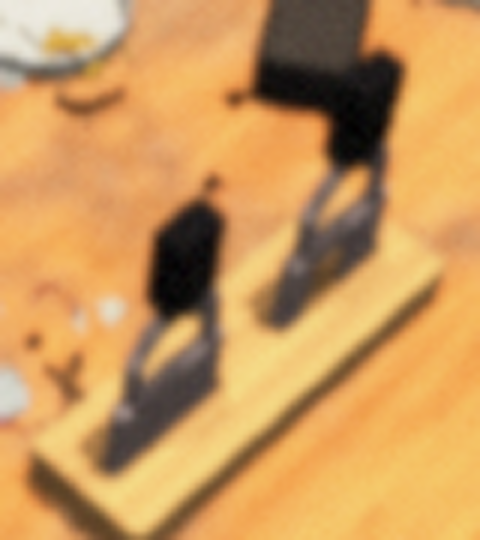

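View pics/z3.png

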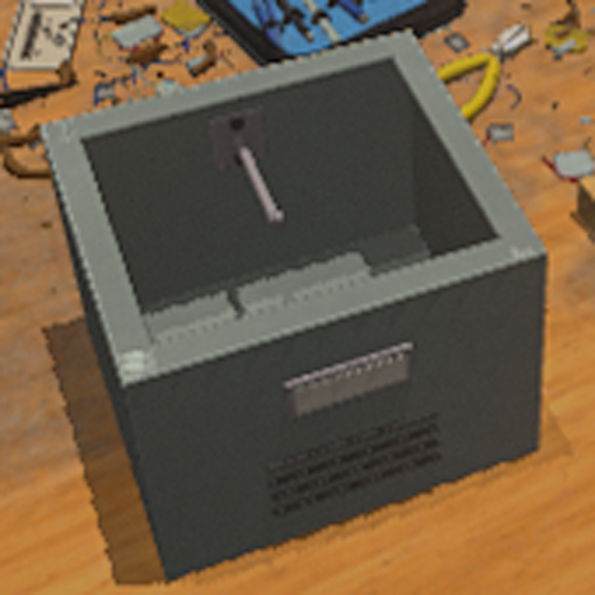

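View pics/z4.png

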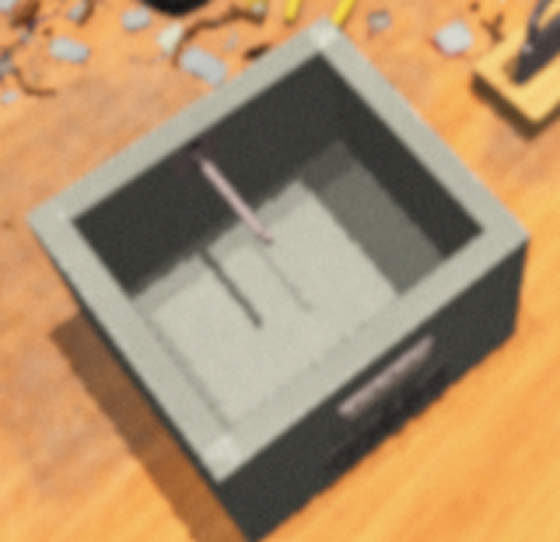

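```bash
cat > fit.py <<'E'
from h import *
from scipy.optimize import least_squares
import pickle
S=env.get_image('side');C=env.get_image('scene')
A=np.array
loc=A([[.092,.103,.158],[.092,-.103,.158],[-.092,-.103,.158],[-.092,.103,.158],[-.092,.103,0],[-.092,-.103,0]])
s=A([[151.4,221.6],[257.1,194.4],[296.3,256.4],[174.9,294.1],[188,351.3],[294.3,313.6]])
c=A([[163,256.4],[247.9,200.1],[305.9,263.6],[218.4,332.1],[227,349.9],[302.7,289.3]])
def T(q,L):
    ca,sa=np.cos(q[2]),np.sin(q[2]);return L@A([[ca,-sa,0],[sa,ca,0],[0,0,1]]).T+A([q[0],q[1],0])
f=lambda q:np.r_[(proj(S,T(q,loc))-s).ravel(),(proj(C,T(q,loc))-c).ravel()]
x0=np.r_[onz(S,225,240,.158)[:2],-.7]
r=least_squares(f,x0);print('cab',r.x,np.round(r.fun.reshape(-1,2),1).tolist())
q=r.x
# hook tip
def tri(us,uc):
    M=0;b=0
    for p,u in((S,us),(C,uc)):
        o,d=ray(p,*u);P=np.eye(3)-np.outer(d,d);M=M+P;b=b+P@o
    return np.linalg.solve(M,b)
def inv(q,P):
    ca,sa=np.cos(q[2]),np.sin(q[2]);return (P-A([q[0],q[1],0]))@A([[ca,-sa,0],[sa,ca,0],[0,0,1]])
P=tri((219.4,246.7),(231.6,263.6));print('tip in cab',inv(q,P),proj(S,P),proj(C,P))
for y in(-.015,0,.015):
  print(y,proj(S,T(q,A([[.008,y,.129],[.043,y,.119],[.083,y,.119]]))).round(1).tolist(),proj(C,T(q,A([[.008,y,.129],[.043,y,.119],[.083,y,.119]]))).round(1).tolist())
for nm in('fork_gauge_grip','blade_gauge_grip'):
    for p in(S,C):
        for t in env.trace(p,nm):
            ys,xs=np.nonzero(t['region']);print(nm,p['shot'],t['p'],xs.mean(),ys.mean(),t['box'])
pickle.dump((S,C),open('sc.pkl','wb'))
E
python3 fit.py
```

```text
cab [ 0.51314182 -0.10484056 -0.12328694] [[-0.5, -1.2], [0.1, -1.4], [0.6, 0.4], [0.0, 0.8], [-0.3, 0.4], [-0.2, 0.5], [-1.0, -0.3], [0.4, -1.6], [1.4, -2.1], [-0.8, 0.0], [0.4, 1.8], [-0.2, 1.2]]
tip in cab [0.00665836 0.0039414  0.13101487] [218.84215269 246.89112573] [232.04085907 263.28783999]
-0.015 [[228.8, 244.3], [223.2, 235.8], [216.8, 222.4]] [[239.5, 257.6], [229.6, 247.5], [218.3, 234.1]]
0 [[220.8, 246.6], [215.5, 237.9], [209.3, 224.5]] [[233.4, 262.0], [223.6, 251.7], [212.4, 238.1]]
0.015 [[212.8, 248.9], [207.7, 240.1], [201.7, 226.5]] [[227.2, 266.5], [217.5, 256.0], [206.3, 242.3]]
fork_gauge_grip 4 0.85 372.16706161137444 200.21563981042655 [357.1, 171.1, 384.1, 228.7]
fork_gauge_grip 5 0.86 342.0732265446224 170.07322654462243 [327.0, 146.9, 356.0, 193.0]
blade_gauge_grip 4 0.81 332.8030303030303 215.19588744588745 [317.5, 182.5, 346.6, 244.5]
blade_gauge_grip 5 0.91 313.384476534296 194.8375451263538 [300.3, 175.6, 322.5, 219.7]
```

```bash
cat > fit2.py <<'E'
from h import *
from scipy.optimize import least_squares
import pickle
S,C=pickle.load(open('sc.pkl','rb'));A=np.array
so=A([290,165]);co=A([285,140])
# which side faces camera: use rack frame x pointing away from camera, y to left in picture
L=A([[-.004,.03,.028],[-.004,-.03,.028],[0,0,.166],[-.008,0,.118]])
L2=A([[-.004,.03,.068],[-.004,-.03,.068]])
fs=A([[405,382],[545,335],[522,57]])/6+so; bs=A([[172,472],[322,415],[275,135]])/6+so
fc=A([[275,325],[375,258],[375,65]])/6+co; bc=A([[108,468],[215,395],[195,218]])/6+co
def T(q,L):
    ca,sa=np.cos(q[2]),np.sin(q[2]);return L@A([[ca,-sa,0],[sa,ca,0],[0,0,1]]).T+A([q[0],q[1],0])
def fit(s,c,L,nm):
    f=lambda q:np.r_[(proj(S,T(q,L))-s).ravel(),(proj(C,T(q,L))-c).ravel()]
    r=least_squares(f,[.6,-.3,-.1]);print(nm,r.x.round(4),r.fun.reshape(-1,2).round(1).tolist());return r.x
a=fit(fs,fc,L[:3],'fork');b=fit(bs,bc,L[:3],'blade')
d=b[:2]-a[:2];print(np.linalg.norm(d),np.arctan2(-d[0],d[1]))
# dark-pixel masks
for p,n in((S,'S'),(C,'C')):
    g=p['frame'].astype(int)
    for q,nm in((a,'fork'),(b,'blade')):
        print(n,nm,'grip box proj',proj(p,T(q,A([[x,y,z] for x in(-.008,.008) for y in(-.013,.013) for z in(.118,.166)]))).round(0).tolist())
E
python3 fit2.py
```

```text
fork [ 0.5172 -0.4541 -0.1259] [[-0.4, -0.1], [-0.5, 0.7], [0.1, -0.6], [0.4, 0.1], [0.8, -1.2], [-0.2, 0.6]]
blade [ 0.522  -0.3549 -0.1081] [[-0.1, -0.4], [-0.6, 1.3], [-0.1, 0.1], [0.7, 0.1], [0.9, -1.4], [-0.8, 0.1]]
0.09933636704876535 -0.04839578408294854
S fork grip box proj [[381.0, 193.0], [385.0, 175.0], [370.0, 196.0], [374.0, 178.0], [377.0, 189.0], [380.0, 170.0], [366.0, 192.0], [369.0, 173.0]]
S blade grip box proj [[341.0, 207.0], [344.0, 188.0], [330.0, 210.0], [332.0, 192.0], [337.0, 202.0], [340.0, 184.0], [326.0, 206.0], [328.0, 187.0]]
C fork grip box proj [[350.0, 164.0], [354.0, 151.0], [342.0, 170.0], [346.0, 157.0], [346.0, 160.0], [349.0, 147.0], [338.0, 166.0], [341.0, 152.0]]
C blade grip box proj [[321.0, 188.0], [324.0, 176.0], [313.0, 195.0], [315.0, 182.0], [317.0, 184.0], [319.0, 171.0], [308.0, 190.0], [310.0, 177.0]]
```

```bash
cat >> h.py <<'E'
def tri(S,us,C,uc):
    M=0;b=0
    for p,u in((S,us),(C,uc)):
        o,d=ray(p,*u);P=np.eye(3)-np.outer(d,d);M=M+P;b=b+P@o
    X=np.linalg.solve(M,b);return X,proj(S,X)-u if 0 else (proj(S,X)-np.array(us)).round(1)
E
python3 - <<'E'
from h import *
import pickle
S,C=pickle.load(open('sc.pkl','rb'))
print('head R',tri(S,(299,62),C,(262,62)))
print('head front L',tri(S,(161,63),C,(108,103)))
for u in[(40,390),(20,310),(60,370)]: print('C z0',onz(C,*u,0))
for u in[(10,320),(10,240)]: print('S z0',onz(S,*u,0))
A=np.array
# rack front edge/corners
so=A([290,165]);co=A([285,140])
P=[tri(S,A(a)/6+so,C,A(b)/6+co) for a,b in(((95,430),(35,445)),((180,535),(140,535)),((615,365),(443,265)))]
print(P); d=P[1][0]-P[2][0];print(np.linalg.norm(d),np.arctan2(-d[0],d[1]));d=P[0][0]-P[1][0];print(np.arctan2(d[1],d[0]))
E
```

```text
head R (array([ 0.69674449, -0.37292678,  0.35074543]), array([ 0.5, -0.3]))
head front L (array([ 0.8045354 , -0.11887809,  0.35837425]), array([-6.9,  1.1]))
C z0 [ 6.48073903e-01  3.09812148e-01 -1.11022302e-16]
C z0 [8.25346117e-01 2.59498530e-01 1.11022302e-16]
C z0 [0.65262338 0.26369558 0.        ]
S z0 [0.6619415  0.26970383 0.        ]
S z0 [0.89056426 0.24366751 0.        ]
[(array([ 0.55070468, -0.31122866,  0.02915918]), array([-0.1,  0. ])), (array([ 0.49334097, -0.30950276,  0.02806664]), array([-0.,  0.])), (array([ 0.48578136, -0.49760861,  0.02702594]), array([-0.4,  0.2]))]
0.1882605707599458 -0.04016644407995913
-0.03007790985288557
```

Call:
play_rows(
  rows="8.5 -31 -40.3 -4 0 0 -0.1;8.5 -31 -40.3 -4 0 0 -0.1;8.5 -31 -40.3 -4 0 0 -0.1;8.5 -31 -40.3 -4 0 0 -0.1;8.5 -31 -40.3 -4 0 0 -0.1;8.5 -31 -40.3 -4 0 0 -0.1;8.5 -31 -40.3 -4 0 0 -0.1;8.5 -31 -40.3 -4 0 0 -0.1;8.5 -31 -40.3 -4 0 0 -0.1;8.5 -31 -40.3 -4 0 0 -0.1;8.5 -31 -40.3 -4 0 0 -0.1;8.5 -31 -40.3 -4 0 0 -0.1;8.5 -31 -40.3 -4 0 0 -0.1;8.5 -31 -40.3 -4 0 0 -0.1;8.5 -31 -40.3 -4 0 0 -0.1",
  force=40,
)

```text
time: 2.3
tcp_pos: [0.3402, 0.0993, 0.2714]
ee_rot: [3.141, -0.0, 3.017]
force: [-1.1, 0.6, -0.4]
grip_width: 0.085
```

Call:
play_rows(
  rows="8.5 -24.4 -52.7 1.5 0 0 -0.08;8.5 -24.4 -52.7 1.5 0 0 -0.08;8.5 -24.4 -52.7 1.5 0 0 -0.08;8.5 -24.4 -52.7 1.5 0 0 -0.08;8.5 -24.4 -52.7 1.5 0 0 -0.08;8.5 -24.4 -52.7 1.5 0 0 -0.08;8.5 -24.4 -52.7 1.5 0 0 -0.08;8.5 -24.4 -52.7 1.5 0 0 -0.08;8.5 -24.4 -52.7 1.5 0 0 -0.08;8.5 -24.4 -52.7 1.5 0 0 -0.08;8.5 -24.4 -52.7 1.5 0 0 -0.08;8.5 -24.4 -52.7 1.5 0 0 -0.08;8.5 -24.4 -52.7 1.5 0 0 -0.08;8.5 -24.4 -52.7 1.5 0 0 -0.08;8.5 -24.4 -52.7 1.5 0 0 -0.08;8.5 -24.4 -52.7 1.5 0 0 -0.08",
)

```text
time: 3.63
tcp_pos: [0.5187, -0.4534, 0.2534]
ee_rot: [3.138, -0.002, 3.098]
force: [-0.3, 0.8, 0.1]
grip_width: 0.0851
```

Run:
```python
from h import *
import pickle
W=env.get_image('wrist');save(W,'w1.png');pickle.dump(W,open('w1.pkl','wb'))
s=env.state();print(s['time'],s['tcp_pos'],s['ee_rot'],s['joint_pos'])
A=np.array
q=(.5172,-.4541,-.045)
def T(q,L):
    ca,sa=np.cos(q[2]),np.sin(q[2]);return L@A([[ca,-sa,0],[sa,ca,0],[0,0,1]]).T+A([q[0],q[1],0])
for z in(.166,.118):print(z,proj(W,T(q,A([[x,y,z] for x,y in((-.008,-.013),(-.008,.013),(.008,.013),(.008,-.013))]))).round(1).tolist())
print('blade',proj(W,T((.522,-.3549,-.045),A([[x,y,.166] for x,y in((-.008,-.013),(-.008,.013),(.008,.013),(.008,-.013))]))).round(1).tolist())
```

```text
3.6833 [ 0.51833934 -0.45218759  0.25444247] [ 3.13846184e+00 -1.70506197e-03  3.09913389e+00] [-7.34673920e-01  4.93914245e-01  1.23030328e+00  1.33700255e-03
  1.42068610e+00 -2.26321095e+00]
0.166 [[255.3, 202.6], [291.5, 202.6], [291.2, 223.9], [255.6, 223.9]]
0.118 [[258.4, 188.9], [288.7, 188.9], [288.5, 207.0], [258.6, 206.9]]
blade [[393.5, 203.1], [429.6, 203.1], [426.9, 224.3], [391.4, 224.3]]
```

View pics/w1.png

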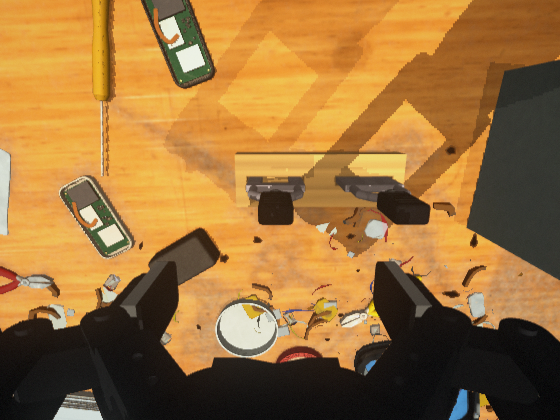

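Run:
```python
import cv2
a=cv2.imread('pics/w1.png')[140:240,225:445]
cv2.imwrite('pics/w1z.png',cv2.resize(cv2.convertScaleAbs(a,alpha=1.5,beta=30),None,fx=3.6,fy=3.6,interpolation=cv2.INTER_CUBIC))
```

```text
(no output)
```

View pics/w1z.png

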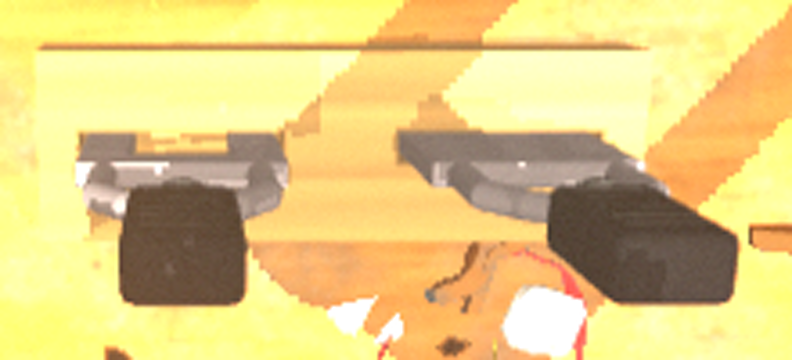

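Call:
play_rows(
  rows="8.5 0.1 0 3 0 0 0;8.5 0.1 0 6 0 0 0;8.5 0.1 0 9 0 0 0;8.5 0.1 0 11 0 0 0;8.5 0.1 0 12 0 0 0;8.5 0.1 0 12.7 0 0 0;8.5 0.1 0 12.7 0 0 0;8.5 0.1 0 12.7 0 0 0",
  force=40,
)

```text
time: 4.35
tcp_pos: [0.518, -0.4514, 0.129]
ee_rot: [3.14, 0.0, 3.1]
force: [0.6, -0.8, 0.5]
grip_width: 0.0849
```

Run:
```python
from h import *
W=env.get_image('wrist');save(W,'w2.png')
s=env.state();print(s['time'],s['tcp_pos'],s['ee_rot'],s['force'])
```

```text
4.4 [ 0.51810146 -0.45184383  0.12937546] [3.14040439e+00 7.75261780e-04 3.09977528e+00] [1.1156303  0.00382612 0.66381091]
```

View pics/w2.png

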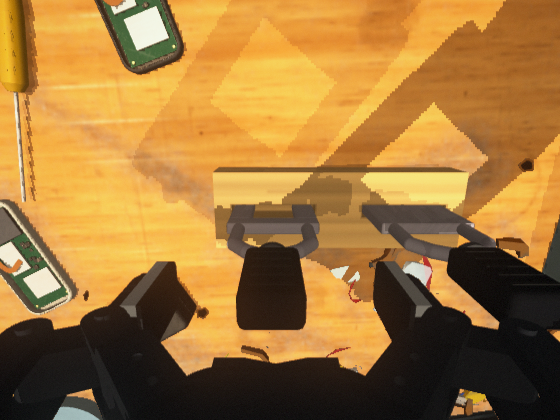

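Call:
play_rows(
  rows="8.5 0.1 -0.1 0.1 0 0 0;2 0.1 -0.1 0.1 0 0 0;2 0.1 -0.1 0.1 0 0 0;2 0.1 -0.1 0.1 0 0 0;2 0.1 -0.1 0.1 0 0 0;2 0.1 -0.1 0.1 0 0 0;2 0.1 -0.1 0.1 0 0 0;2 0.1 -0.1 0.1 0 0 0;2 0.1 -0.1 0.1 0 0 0;2 0.1 -0.1 0.1 0 0 0",
  force=50,
)

```text
time: 5.23
tcp_pos: [0.5171, -0.453, 0.1286]
ee_rot: [3.141, 0.001, 3.1]
force: [0.3, 0.1, 1.8]
grip_width: 0.0254
```

Call:
play_rows(
  rows="2 0 0 -1 0 0 0;2 0 0 -2 0 0 0;2 0 0 -3 0 0 0;2 0 0 -5 0 0 0;2 0 0 -8 0 0 0;2 0 0 -11 0 0 0;2 0 0 -14 0 0 0;2 0 0 -17 0 0 0;2 0 0 -19.5 0 0 0;2 0 0 -20 0 0 0;2 0 0 -20 0 0 0",
)

```text
time: 6.15
tcp_pos: [0.5173, -0.4535, 0.3315]
ee_rot: [-3.139, 0.005, 3.1]
force: [-0.6, 0.1, -2.1]
grip_width: 0.0255
```

Run:
```python
from h import *
for n in('wrist','side'):
    W=env.get_image(n);save(W,n+'3.png')
s=env.state();print(s['time'],s['tcp_pos'],s['ee_rot'],s['force'],s['grip_width'])
```

```text
6.25 [ 0.51645199 -0.45268674  0.32710898] [ 3.13922545e+00 -8.56724328e-04  3.09977094e+00] [-0.35920087  0.28082854 -1.98324595] 0.025169393729547365
```

View pics/wrist3.png

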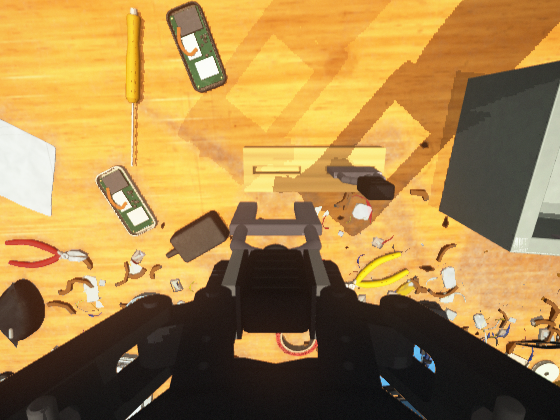

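View pics/side3.png

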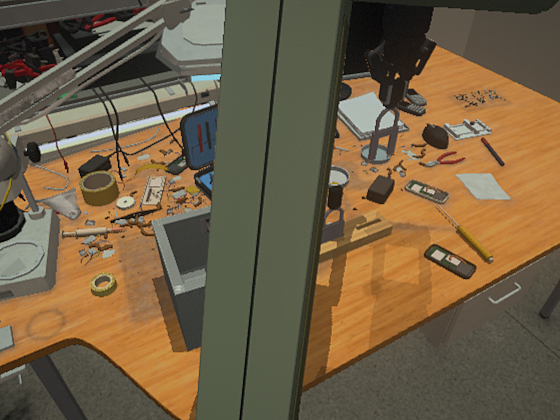

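Call:
play_rows(
  rows="2 1.3 4 -0.8 0 0 0.02;2 2.6 8 -0.8 0 0 0.04;2 3.9 12 -0.8 0 0 0.06;2 5.2 16 -0.8 0 0 0.08;2 6 18.5 -0.8 0 0 0.08;2 6.5 20 -0.8 0 0 0.08;2 6.5 20 -0.8 0 0 0.08;2 6.5 20 -0.8 0 0 0.08",
)

```text
time: 6.92
tcp_pos: [0.4597, -0.2501, 0.3347]
ee_rot: [3.14, -0.002, 3.021]
force: [0.2, 0.6, -2.1]
grip_width: 0.0253
```

Run:
```python
from h import *
import pickle
W=env.get_image('wrist');save(W,'w4.png');pickle.dump(W,open('w4.pkl','wb'))
for q in['hook','cabinet','fork_gauge_grip']: print(q,[(round(r['p'],2),r['box']) for r in env.trace(W,q)][:3])
s=env.state();print(s['time'],s['tcp_pos'],s['ee_rot'],s['force'],s['grip_width'])
A=np.array
def T(q,L):
    ca,sa=np.cos(q[2]),np.sin(q[2]);return L@A([[ca,-sa,0],[sa,ca,0],[0,0,1]]).T+A([q[0],q[1],0])
q=(.51314,-.10484,-.1233)
for n,L in dict(top=[[.092,.103,.158],[.092,-.103,.158],[-.092,-.103,.158],[-.092,.103,.158]],op=[[.074,.085,.158],[.074,-.085,.158],[-.074,-.085,.158],[-.074,.085,.158]],hook=[[.008,.004,.129],[.043,.004,.119],[.086,.004,.119]]).items():print(n,proj(W,T(q,A(L))).round(1).tolist())
a=W['frame'][150:420,300:560,::-1]
cv2.imwrite('pics/w4z.png',cv2.resize(cv2.convertScaleAbs(a,alpha=1.4,beta=20),None,fx=2.2,fy=2.2,interpolation=cv2.INTER_CUBIC))
```

```text
hook [(0.89, [387.4, 222.9, 417.3, 293.0])]
cabinet [(0.72, [310.0, 126.0, 544.5, 305.6])]
fork_gauge_grip [(0.8, [226.6, 202.4, 318.9, 334.5])]
7.1167 [ 0.46021703 -0.25148361  0.33477227] [ 3.13927418e+00 -2.16213760e-03  3.01842537e+00] [-0.06486442  0.08889651 -0.90796345] 0.02541625760794042
top [[507.5, 304.7], [318.4, 304.5], [325.6, 130.6], [544.3, 131.1]]
op [[493.9, 289.8], [335.8, 289.6], [343.6, 150.1], [521.4, 150.4]]
hook [[414.6, 222.9], [407.7, 249.0], [403.8, 282.5]]
```

View pics/w4.png

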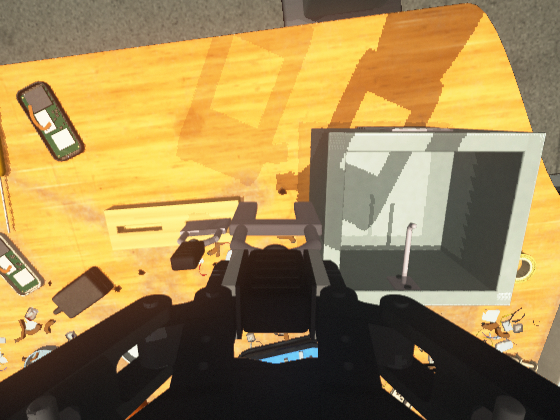

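View pics/w4z.png

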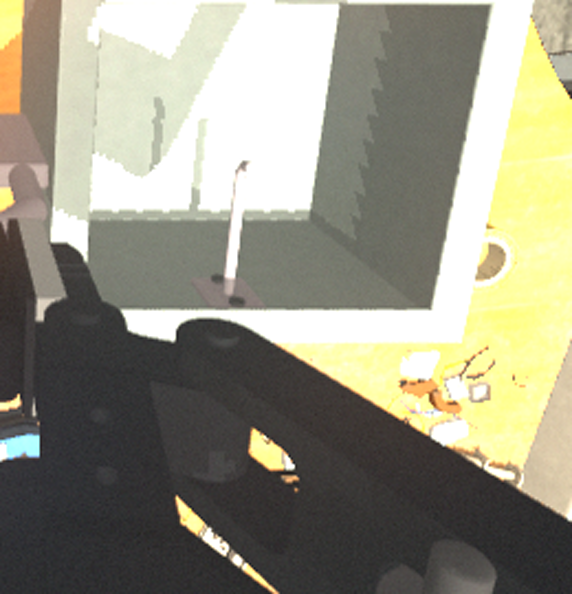

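Run:
```python
from h import *
import pickle
W=pickle.load(open('w4.pkl','rb'))
r=env.trace(W,'hook')[0]['region']
for v in range(222,294,4):
    xs=np.nonzero(r[v])[0]
    if len(xs):print(v,xs.min(),xs.max(),xs.mean().round(1), end=' | ')
g=W['frame'].astype(int)
print()
for v in range(222,290,6): print(v,[int(x) for x in g[v,398:420].sum(1)//3])
A=np.array
def T(q,L):
    ca,sa=np.cos(q[2]),np.sin(q[2]);return L@A([[ca,-sa,0],[sa,ca,0],[0,0,1]]).T+A([q[0],q[1],0])
q=(.51314,-.10484,-.1233)
for y in(-.004,0,.004): print(y,proj(W,T(q,A([[.011,y,.129],[.011,y,.116],[.043,y,.116],[.08,y,.116]]))).round(1).tolist())
```

```text
226 408 415 411.5 | 230 407 411 409.0 | 234 406 411 408.5 | 238 406 410 408.0 | 242 405 410 407.5 | 246 405 409 407.0 | 250 404 409 406.5 | 254 404 409 406.5 | 258 403 408 405.5 | 262 403 408 405.5 | 266 403 407 405.0 | 270 402 407 404.5 | 274 400 407 403.5 | 278 387 411 399.0 | 282 389 416 402.5 | 286 392 418 405.0 | 
222 [228, 227, 226, 227, 225, 224, 223, 223, 222, 222, 223, 221, 175, 180, 205, 226, 226, 226, 226, 225, 224, 223]
228 [226, 226, 225, 226, 226, 224, 223, 223, 220, 112, 149, 177, 182, 183, 176, 196, 207, 224, 221, 223, 222, 220]
234 [224, 224, 223, 224, 224, 223, 225, 220, 127, 178, 216, 233, 230, 212, 222, 222, 223, 223, 223, 224, 224, 223]
240 [204, 201, 201, 203, 201, 201, 199, 146, 158, 210, 230, 232, 219, 177, 200, 199, 198, 199, 198, 197, 196, 197]
246 [142, 139, 112, 113, 112, 115, 115, 127, 195, 224, 234, 225, 147, 112, 113, 114, 116, 114, 113, 112, 114, 115]
252 [75, 74, 74, 74, 76, 74, 96, 179, 217, 232, 230, 182, 73, 72, 73, 72, 72, 72, 70, 72, 72, 74]
258 [75, 72, 73, 72, 73, 77, 158, 208, 231, 232, 215, 72, 71, 72, 73, 74, 72, 71, 71, 72, 73, 72]
264 [72, 74, 76, 73, 78, 132, 195, 225, 233, 221, 94, 72, 72, 72, 72, 72, 71, 71, 73, 73, 71, 70]
270 [71, 72, 76, 74, 95, 181, 217, 232, 227, 155, 74, 73, 72, 71, 71, 72, 71, 71, 71, 72, 73, 73]
276 [40, 42, 40, 57, 107, 134, 146, 148, 134, 77, 78, 77, 71, 72, 69, 73, 73, 68, 70, 72, 72, 72]
282 [77, 74, 76, 81, 100, 112, 116, 110, 77, 76, 75, 76, 76, 78, 75, 77, 77, 72, 68, 70, 70, 71]
288 [77, 78, 77, 78, 77, 74, 68, 49, 50, 49, 50, 51, 51, 67, 76, 75, 77, 76, 75, 78, 79, 78]
-0.004 [[407.1, 225.5], [402.7, 221.9], [399.9, 248.0], [396.7, 276.8]]
0 [[410.7, 225.5], [406.2, 221.9], [403.3, 248.0], [400.1, 276.8]]
0.004 [[414.3, 225.5], [409.7, 222.0], [406.7, 248.0], [403.4, 276.8]]
```

Call:
play_rows(
  rows="2 0 3 0 0 0 0;2 -0.2 7 0 0 0 0;2 -0.3 11 0 0 0 0;2 -0.4 14 0 0 0 0;2 -0.4 15.6 0 0 0 0;2 -0.4 15.6 0 0 0 0;2 -0.4 15.6 0 0 0 0",
)

```text
time: 7.75
tcp_pos: [0.4837, -0.0972, 0.335]
ee_rot: [3.14, -0.002, 3.02]
force: [0.6, -0.8, -1.8]
grip_width: 0.0254
```

```bash
cat > chk.py <<'E'
import sys
from h import *
tag=sys.argv[1]
s=env.state();print(s['time'],s['tcp_pos'],s['ee_rot'],s['force'],s['grip_width'])
A=np.array
q=A((.51314,-.10484,-.1233))
ca,sa=np.cos(q[2]),np.sin(q[2]);R=A([[ca,-sa],[sa,ca]])
print('tcp in cab',(s['tcp_pos'][:2]-q[:2])@R,'gauge z',s['tcp_pos'][2]+.0134)
for n in('scene','wrist','side'):
    W=env.get_image(n);save(W,n+tag+'.png')
a=cv2.imread('pics/scene'+tag+'.png');b=cv2.imread('pics/wrist'+tag+'.png');c=cv2.imread('pics/side'+tag+'.png')
cv2.imwrite('pics/m'+tag+'.png',np.hstack([cv2.resize(x,(400,300)) for x in (a,b)]))
cv2.imwrite('pics/sz'+tag+'.png',cv2.resize(a[130:350,110:400],None,fx=2.6,fy=2.6,interpolation=cv2.INTER_CUBIC))
E
python3 chk.py 5
```

```text
7.75 [ 0.48374919 -0.09721798  0.33502947] [ 3.13991962e+00 -2.28667300e-03  3.01957397e+00] [ 0.64144763 -0.77926613 -1.77287294] 0.02536792651660439
tcp in cab [-0.0301051   0.00394945] gauge z 0.3484294654590035
```

View pics/m5.png

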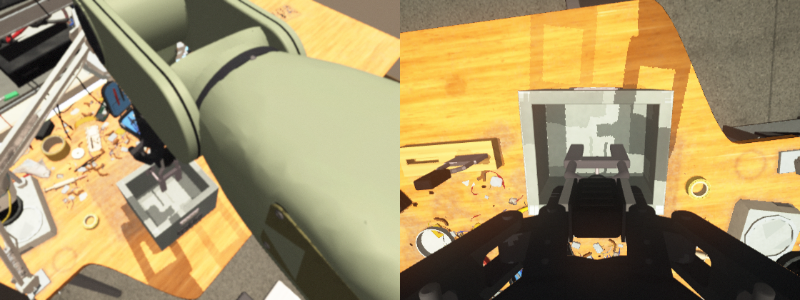

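View pics/side5.png

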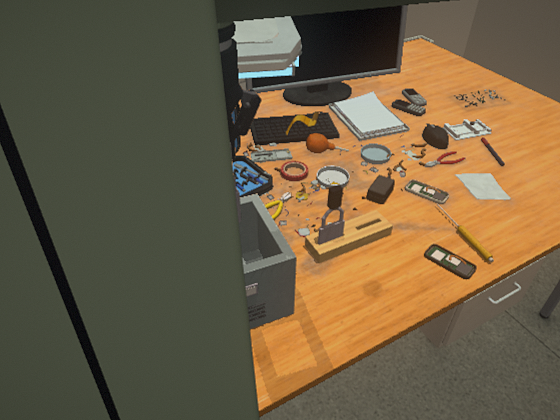

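Run:
```python
from h import *
W=env.get_image('wrist');s=env.state();A=np.array
f=W['frame'].copy()
t=s['tcp_pos'];yaw=-.123;ca,sa=np.cos(yaw),np.sin(yaw);R=A([[ca,-sa,0],[sa,ca,0],[0,0,1]])
g=t+A([0,0,.0134])
def dr(L,c):
    for a in L:
        u=proj(W,A(a)@R.T+g);cv2.polylines(f,[np.round(u*8).astype(int).reshape(-1,1,2)],True,c,1,cv2.LINE_AA,3)
dr([[[x,-.03,-.134],[x,.03,-.134],[x,.03,-.076],[x,-.03,-.076]] for x in(-.004,.004)],(255,0,0))
dr([[[x,-.013,z],[x,.013,z]] for x in(-.008,.008) for z in(-.024,.024)],(0,255,0))
cv2.imwrite('pics/w5o.png',cv2.resize(cv2.convertScaleAbs(f[150:360,150:420,::-1],alpha=1.2,beta=25),None,fx=2.8,fy=2.8,interpolation=cv2.INTER_CUBIC))
```

```text
(no output)
```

View pics/w5o.png

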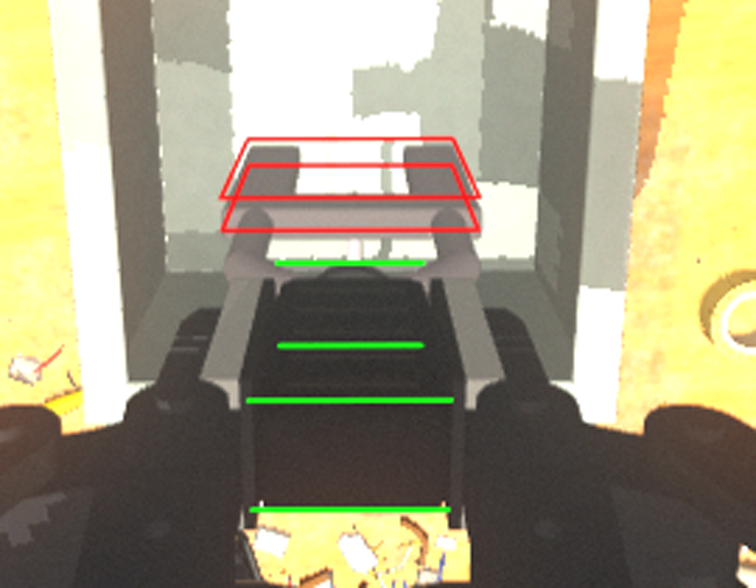

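View pics/sz5.png

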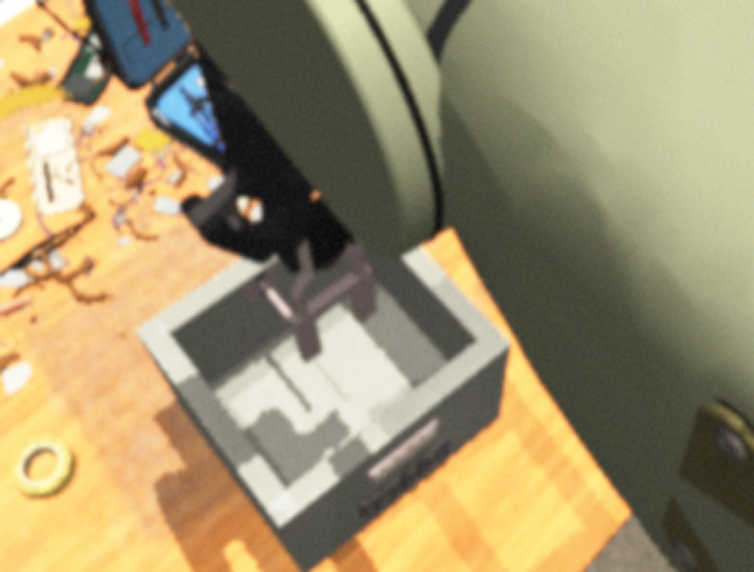

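Call:
play_rows(
  rows="2 0 0 3 0 0 0;2 0 0 6 0 0 0;2 0 0 9 0 0 0;2 0 0 12 0 0 0;2 0 0 14.5 0 0 0;2 0 0 16.5 0 0 0;2 0 0 17.6 0 0 0;2 0 0 17.6 0 0 0;2 0 0 17.6 0 0 0",
)

```text
time: 8.7
tcp_pos: [0.4829, -0.0987, 0.1589]
ee_rot: [3.14, -0.003, 3.015]
force: [0.2, 0.2, -0.5]
grip_width: 0.0253
```

```bash
python3 chk.py 6
```

```text
8.7 [ 0.48294203 -0.09870929  0.15887476] [ 3.1395891  -0.00319553  3.01532371] [ 0.21402247  0.16115281 -0.54635865] 0.0253303422940513
tcp in cab [-0.03072272  0.00237018] gauge z 0.17227475567701808
```

View pics/sz6.png

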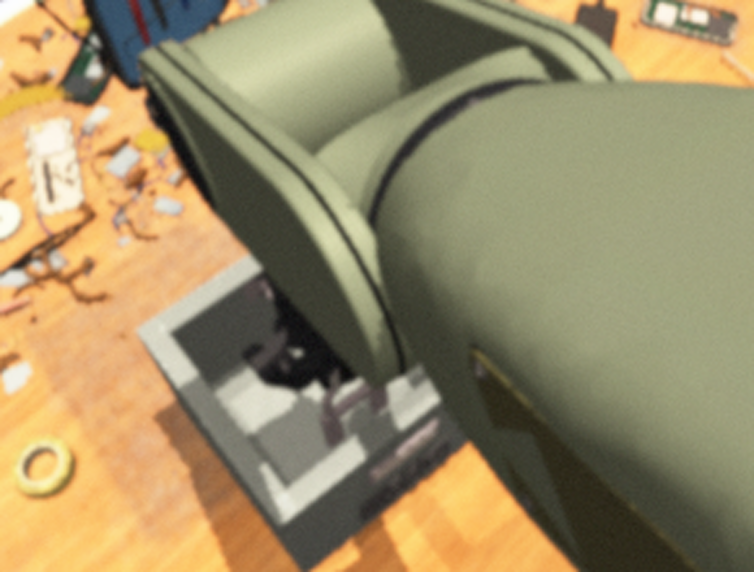

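View pics/wrist6.png

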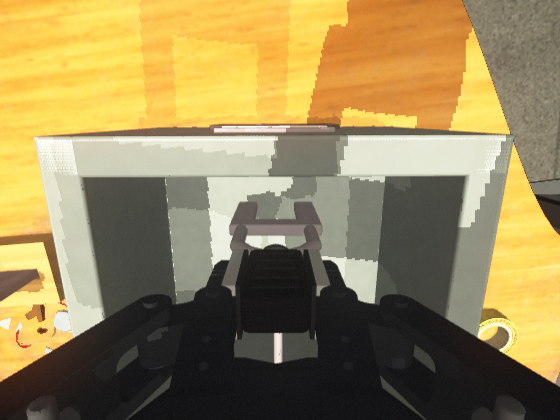

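Call:
play_rows(
  rows="2 0 0.15 0 0 0 0;2 -1 0.15 0 0 0 0;2 -2 0.15 0 0 0 0;2 -3 0.15 0 0 0 0;2 -4 0.15 0 0 0 0;2 -4 0.15 0 0 0 0",
)

```text
time: 9.35
tcp_pos: [0.5266, -0.1024, 0.1603]
ee_rot: [3.14, 0.003, 3.016]
force: [-0.7, 0.7, -1.6]
grip_width: 0.0253
```

```bash
python3 chk.py 7
```

```text
9.35 [ 0.5266311  -0.10239462  0.16030776] [3.14001868e+00 2.71215221e-03 3.01630803e+00] [-0.69300439  0.68964846 -1.56541714] 0.025268232573387187
tcp in cab [0.01308792 0.00408606] gauge z 0.17370775870835037
```

View pics/sz7.png

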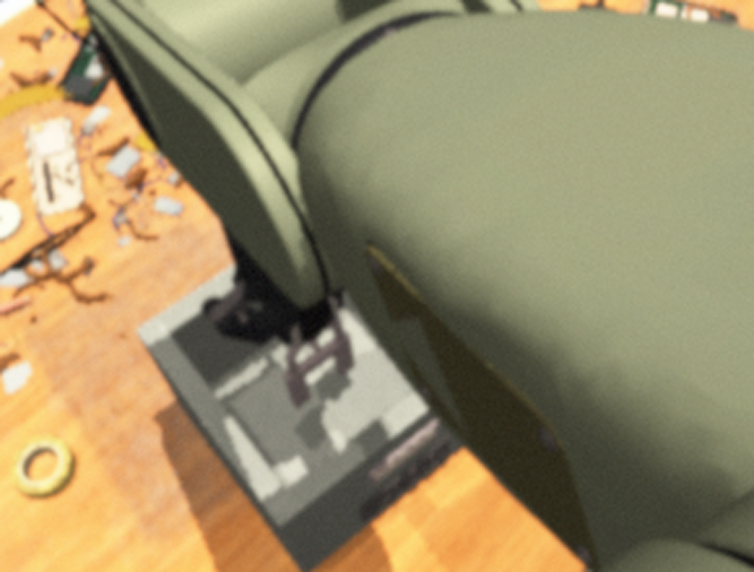

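View pics/wrist7.png

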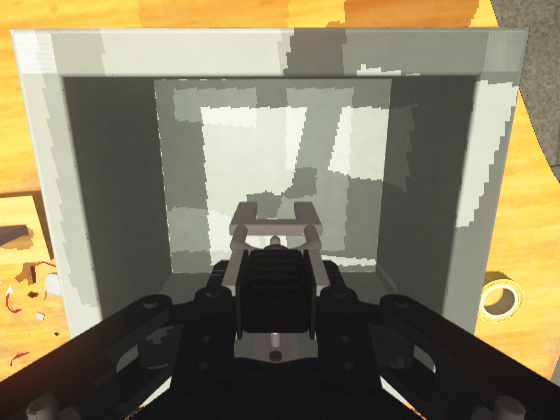

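Call:
play_rows(
  rows="2 -0.8 0 0 0 0 0;2 -1.6 0 0 0 0 0;2 -1.8 0 0.3 0 0 0;2 -1.8 0 0.8 0 0 0;2 -1.8 0 1.3 0 0 0;2 -1.8 0 1.8 0 0 0;2 -1.8 0 2 0 0 0;2 -1.8 0 2 0 0 0;2 -1.8 0 2 0 0 0",
)

```text
time: 10.25
tcp_pos: [0.5412, -0.1041, 0.1397]
ee_rot: [3.14, -0.002, 3.016]
force: [0.2, -0.4, -1.2]
grip_width: 0.0251
```

```bash
python3 chk.py 8
```

```text
10.25 [ 0.54118549 -0.10407822  0.13969226] [ 3.13971915e+00 -1.55289702e-03  3.01618424e+00] [ 0.22996179 -0.41406732 -1.16827902] 0.0251383157035458
tcp in cab [0.02773888 0.00420525] gauge z 0.15309226289279965
```

View pics/wrist8.png

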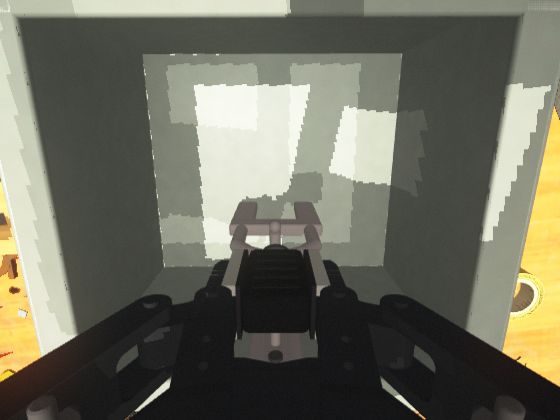

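Call:
play_rows(
  rows="2 0 0 0.1 0 0 0;2 0 0 0.2 0 0 0;2 0 0 0.3 0 0 0;2 0 0 0.3 0 0 0;2 0 0 0.3 0 0 0",
)

```text
time: 10.82
tcp_pos: [0.5415, -0.1042, 0.1371]
ee_rot: [3.14, -0.001, 3.016]
force: [-0.2, 0.4, -0.8]
grip_width: 0.0254
```

Run:
```python
from h import *
s=env.state();print(s['time'],s['tcp_pos'],s['force'],s['moment'])
```

```text
10.8167 [ 0.54149661 -0.10415203  0.13708378] [-0.24398816  0.35530652 -0.83388496] [ 0.01116228  0.00217613 -0.01551825]
```

Call:
play_rows(
  rows="2 0 0 0.05 0 0 0;2 0 0 0.1 0 0 0;2 0 0 0.1 0 0 0;2 0 0 0.1 0 0 0",
)

```text
time: 11.15
tcp_pos: [0.5417, -0.1043, 0.1365]
ee_rot: [3.14, 0.0, 3.016]
force: [-1.3, -0.8, 2.8]
grip_width: 0.0257
```

Call:
play_rows(
  rows="2 0 0 0.05 0 0 0;2 0 0 0.1 0 0 0;2 0 0 0.1 0 0 0;2 0 0 0.1 0 0 0",
)

```text
time: 11.48
tcp_pos: [0.5418, -0.1043, 0.1363]
ee_rot: [3.14, 0.001, 3.016]
force: [-1.7, 0.1, 5.8]
grip_width: 0.0256
```

Call:
play_rows(
  rows="2 0 0 -0.1 0 0 0;2 0 0 -0.1 0 0 0;2.8 0 0 -0.1 0 0 0;3.2 0 0 -0.1 0 0 0;3.8 0 0 -0.1 0 0 0;4.2 0 0 -0.1 0 0 0;4.6 0 0 -0.1 0 0 0;4.6 0 0 -0.1 0 0 0",
  force=20,
)

```text
time: 12.15
tcp_pos: [0.5418, -0.1043, 0.1372]
ee_rot: [3.14, 0.001, 3.016]
force: [-0.1, -0.0, 0.2]
grip_width: 0.0459
```

```bash
python3 chk.py 9
```

```text
12.15 [ 0.54178004 -0.10433797  0.13724138] [3.14017190e+00 6.87685050e-04 3.01621942e+00] [-0.08508142 -0.00326557  0.16077716] 0.04588167090332662
tcp in cab [0.02836087 0.0040206 ] gauge z 0.15064137993892465
```

View pics/wrist9.png

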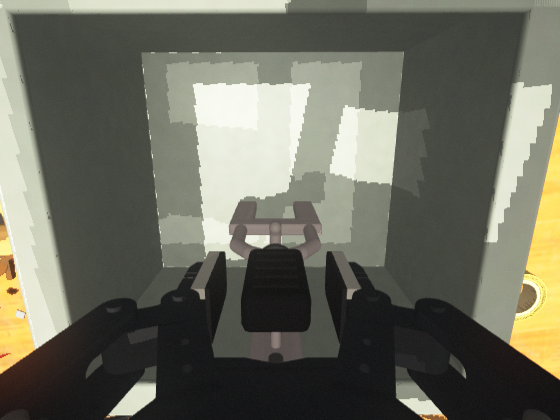

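Call:
play_rows(
  rows="4.6 0 0 -0.5 0 0 0;4.6 0 0 -1.5 0 0 0;4.6 0 0 -3 0 0 0;4.6 0 0 -5 0 0 0;4.6 0 0 -8 0 0 0;4.6 0 0 -11 0 0 0;4.6 0 0 -14 0 0 0;4.6 0 0 -14 0 0 0;4.6 0 0 -14 0 0 0;4.6 0 0 -14 0 0 0",
)

```text
time: 13.13
tcp_pos: [0.5413, -0.1044, 0.2774]
ee_rot: [3.14, 0.001, 3.016]
force: [-0.3, 0.6, -0.7]
grip_width: 0.0459
```

```bash
python3 chk.py 10
```

```text
13.1333 [ 0.54126437 -0.10442361  0.27740765] [3.14015326e+00 6.86558780e-04 3.01620407e+00] [-0.32366586  0.62053427 -0.73305205] 0.04591699616196173
tcp in cab [0.02785964 0.00387218] gauge z 0.2908076472176566
```

View pics/wrist10.png

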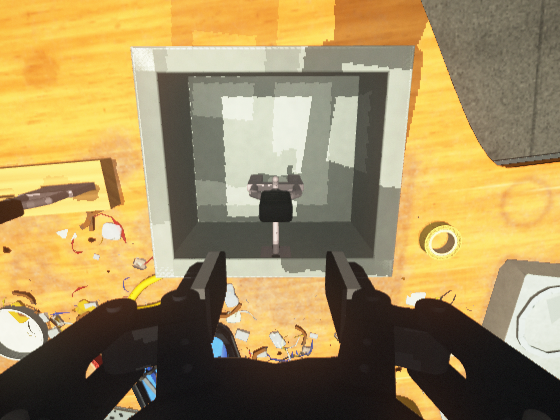

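View pics/scene10.png

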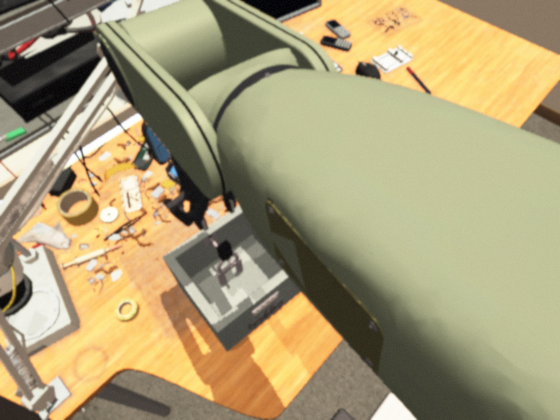

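View pics/side10.png

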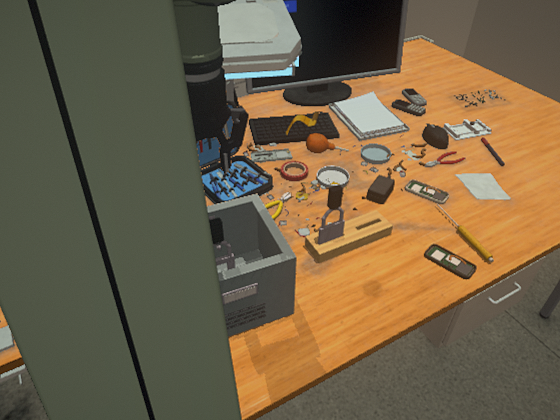

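Call:
play_rows(
  rows="4.6 0 0 -2 0 0 0;4.6 0 0 -2 0 0 0;4.6 0 0 -2 0 0 0;4.6 0 0 -2 0 0 0;4.6 0 0 -2 0 0 0;4.6 0 0 -2 0 0 0;4.6 0 0 -2 0 0 0;4.6 0 0 -2 0 0 0",
)

```text
time: 13.95
tcp_pos: [0.5409, -0.1044, 0.2957]
ee_rot: [3.14, -0.003, 3.016]
force: [0.3, 0.8, -0.2]
grip_width: 0.0459
```

Run:
```python
from h import *
A=np.array
W=env.get_image('wrist');W2=env.get_image('wrist');save(W2,'w11.png')
R=env.trace(W2,'fork_gauge_grip');print([(r['p'],r['box']) for r in R])
print('diff',np.abs(W['frame'].astype(int)-W2['frame'])[150:260,230:320].mean())
q=(.51314,-.10484,-.1233);ca,sa=np.cos(q[2]),np.sin(q[2]);M=A([[ca,-sa,0],[sa,ca,0],[0,0,1]])
f=W2['frame'].copy()
for z in(.173,.125):
    u=proj(W2,A([[.0284+x,.004+y,z] for x,y in((-.008,-.013),(-.008,.013),(.008,.013),(.008,-.013))])@M.T+A([q[0],q[1],0]))
    cv2.polylines(f,[np.round(u*8).astype(int).reshape(-1,1,2)],True,(0,255,0),1,cv2.LINE_AA,3)
cv2.imwrite('pics/w11z.png',cv2.resize(cv2.convertScaleAbs(f[130:280,170:380,::-1],alpha=1.5,beta=30),None,fx=3.5,fy=3.5,interpolation=cv2.INTER_CUBIC))
```

```text
[(0.74, [246.8, 172.8, 300.4, 215.4])]
diff 1.7672727272727273
```

View pics/w11z.png

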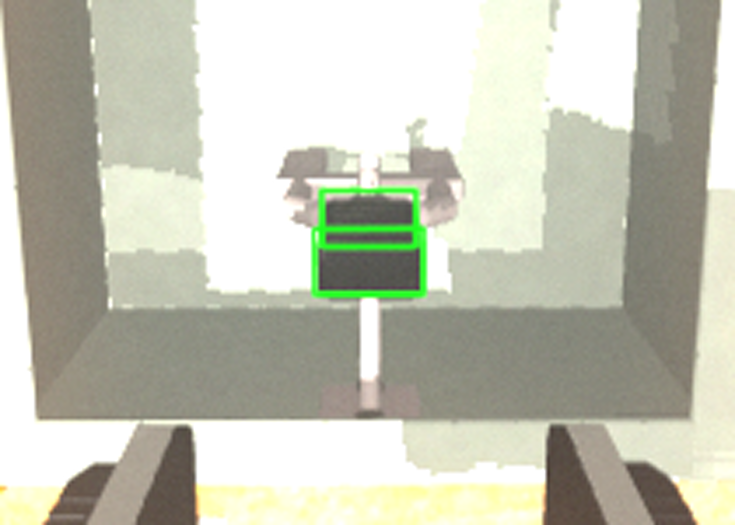

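The overlay of the expected grip sits on the real grip to within about 1 px (grip top near pixel 276, 205). The gauge is upright, at rest and centred on the bar, so I am handing in.

Run:
```python
from h import *
print(env.hand_in())
s=env.state();print(s['time'],s['force'])
```

```text
the job is handed in; nothing more can be done
None
the job is handed in; nothing more can be done
```

The forked gauge is hanging by its eye on the hook in the cabinet, and I handed the job in at about 14 s; no verdict was reported. I lifted it straight out of the rack, lowered it through the top opening in front of the hook, passed the eye over the tip and set it on the bar. I then let go and withdrew upwards.

- **Position:** in the last wrist pictures the grip lay within about 1 px of where it should hang. It was upright and centred on the bar, about 15 mm forward of the bar's resting point, behind the tip.
- **At rest:** two pictures taken 0.05 s apart showed no visible movement.
- **Gripper:** the tool force was close to zero after release, and the gripper was well clear above the cabinet.
- **Other gauge:** the solid gauge still stands in its slot in the last side picture. I judged that by eye and did not measure it.
- **Cabinet:** no knock showed in the forces, but cabinet contact is not measured directly. When the eye settled on the bar I read up to about 6 N upward at the wrist, which I took as the gauge pressing on the hook.
- **Small disagreement:** while carried, the gauge was tilted about 1° in the grip; this was gone once it hung.

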